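# Right the canister on the scale and tare it

## Task

The square stoneware canister has fallen over: stand it upright on the middle of the kitchen scale's pan, setting it down gently, and let go of it. Then, with the canister on the pan, tare the scale: turn its bar knob, which turns the dial plate, until the pointer reads zero, that is, the dial's zero mark stands under the pointer's tip. Leave the other things on the shelf where they are.

Things in the scene. Friction and masses are not known exactly. Their poses are not given: they have to be found in the camera images.
- canister: Open square stoneware canister (white, thin dark rim), 58 x 58 mm outside, 110 mm tall, walls 5 mm, 0.22 to 0.40 kg. Origin: centre of its underside; own z runs from base to mouth, x and y square to its flat sides. At the start it lies on a flat side (axis 29 mm above the shelf) at the right, mouth pointing to the robot's right (-y) within 25 degrees.
- scale: Kitchen scale, fixed: grey housing 170 mm deep (x) by 385 mm wide (y), top 50 mm above the shelf. Origin on the shelf; x axis points away from the robot (yaw within 12 degrees), y to its left. In this frame, at x = 0: pan centre y = +100 mm, dial centre y = -55 mm, tare knob y = -160 mm. Housing spans y = -205 to +180 mm.
- pan_top (a point): Centre of the flat top of the round steel pan (radius 70 mm), 82 mm above the shelf when empty; moves with the pan. The pan is on a soft spring of 350 N/m: it sinks 6 to 11 mm under the canister and meets its stop at 16 mm. As it sinks, the pointer turns clockwise (seen from above) by 0.12 rad per mm.
- knob_grip (a point): On the axis of the tare knob, at mid grip, 84 mm above the shelf; turns with the knob. White skirt of radius 34 mm, top 62 mm above the shelf; on it a black bar grip 64 mm long (this point's x axis), 16 mm thick (its y axis), top 92 mm above the shelf.
- tare_knob (a joint): Tare knob's angle, rad, growing clockwise seen from above, stops at -2.6 and 2.6; it stays where left (friction 0.05 N m). It is geared to the dial plate, which turns with it 1:1 in the same direction; the pointer turns with the load only. With the canister on the pan the knob must turn clockwise, by 0.3 to 1.5 rad, to bring the zero mark under the pointer.
- pointer_tip (a point): Tip of the dial's pointer, 46 mm from the dial's centre; with the pan empty it points along the scale's +x axis.
- zero_mark (a point): Zero mark on the dial plate, at the radius of the pointer's tip (46 mm); turns about the dial's centre with the knob.
- dial_centre (a point): Centre of the flat upward-facing white dial plate, radius 58 mm, 54 mm above the shelf, inside a fixed steel rim; axis of both the dial plate and the black pointer above it (whose blade cannot be moved by touching it). The plate has thin graduations every 15 degrees and one broad block, the zero mark.
- mug: White enamel mug, radius 40 mm, 85 mm tall, handle on its +y side; a bystander, standing at the far right, or in the jar's place. Origin: centre of its underside (as it stands or lies at the start).
- jar: Round glass jar with a steel twist cap, radius 40 mm, about 115 mm tall; a bystander, standing beyond the scale at the left, or in the mug's place (they may swap). Origin: centre of its underside (as it stands or lies at the start).
- canister_lid: The canister's square lid, 64 x 64 x 14 mm, lying flat at the right; a bystander, not needed. Origin: centre of its underside (as it stands or lies at the start).
- bowl: Steel bowl, rim radius 62 mm, 50 mm tall; a bystander at the left. Origin: centre of its underside (as it stands or lies at the start).
- tin: Food tin, radius 36 mm, 100 mm tall; a bystander beyond the scale. Origin: centre of its underside (as it stands or lies at the start).
- scoop: Aluminium scoop lying on its side, 168 mm long, 55 mm tall as it lies, long side roughly along world y; a bystander close to the robot, right of centre. Origin: centre of its underside (as it stands or lies at the start).
- wooden_spoon: Wooden spoon, 200 mm long, lying flat roughly along world y; a bystander close to the robot, left of centre. Origin: centre of its underside (as it stands or lies at the start).
There are look-alikes about, which are no part of the job. Leave any brown or pink look-alike of the canister alone.

How it is judged:
By the outcome, as a careful person would: the job done as asked, in the order asked, and still so for the second after the job is handed in, with the robot touching nothing.
It also fails if it takes over 64 s, if anything falls off the work surface, if the arm or the gripper's body presses on something with over 40 N, if the wrist force passes 120 N, or if a joint passes its speed limit or range.

## Robot

A 7-joint arm with a two-finger parallel gripper is mounted at the origin on the work surface. World frame = base frame: x ahead of the robot, y to its left, z up, the work surface at z = 0. Lengths are in m, angles in degrees, forces in N, time in s.
With the tool pointing down it reaches from about 0.425 to 0.875 m from the base axis. Payload 4.7 kg.
Tool frame: the origin (TCP) lies on the centre line of the jaws, within the pads' length; the fingertips stand 17 mm ahead of it and the grasp point (between the pads) lies 2 mm behind it; z points along the fingers, y is the line along which they close (so a half turn about z gives the same grasp; the last joint's range is limited). The gripper opens to 87 mm and grips with 3 to 60 N. Pads are 19 mm wide; open, the fingers measure 117 mm over their backs; the gripper's body (75 mm by 190 mm) begins 51 mm behind the grasp point.
Start: joints at [72.657, 18.392, -4.016, 83.108, 1.295, 78.541, -3.26], TCP at [0.202, -0.618, 0.24] pointing down, gripper open.
Joint ranges: [-163.93, 163.93], [-17.29, 119.83], [-79.2, 71.16], [3.27, 140.29], [-89.18, 269.18], [5.43, 117.66], [-154.24, 154.24]. Speed limits (degrees/s): [147.25, 147.25, 180, 180, 180, 180, 180].

## Interface

Orientations are given as [roll, pitch, yaw] about the fixed x, y, z axes, in that order (R = Rz(yaw) Ry(pitch) Rx(roll)).
In Python, from cell import env, read_camera gives the robot as it stands.
- The arm moves only by the shell command python3 -m jog 'ROWS' [FORCE]. ROWS is JSON, a list of rows, each a list of 5 numbers: the opening, from 0 (shut) to 1 (fully open), then the shift along the tool's x, y, z each as a share of 0.02 m, from -1 to 1, then the turn about the tool's z as a share of 45 degrees, from -1 to 1. In form: [[gripper, x, y, z, yaw], ...]. A call has 1 to 12 rows; each row shifts and turns the commanded pose from where the row before left it, along the tool's axes as they then stand; what a row does not reach is not made up. A row lasts 1/12 s, in which the tool goes at most 41.7 mm and 7.16 degrees, less where a joint would pass 70% of its speed; a pose out of reach is approached as far as the arm can. A call with a number of a shift or a turn outside -1 to 1 is refused whole. A call with a gripper value outside its range is refused whole. The fingers move at their own pace and stop on an object; FORCE is the grip in N (left out, the last holds). Time passes only in rows, so rows that do not move let the fingers close. It gives the time, the measured TCP pose, the force, the opening and the grip force at its end, in the units of the state.
- env.get_obs(): the state, without advancing time (a new reading comes with each control period).
- read_camera(name): name is "scene" or "side" or "wrist"; returns a dict with "color" (384x512x3 uint8, red, green, blue), "range_z" (384x512 float32, m along the optical axis (not along the pixel's ray), 0 where there is no reading), "mtx" (3x3 intrinsics, pixels), "k1" (the pictures are not rectified: a ray, as slopes to the right and down, at radius r is drawn at 1 + k1 r^2 times it, then the intrinsics apply), "world_from_camera" (4x4, takes a point from camera to world coordinates); the wrist camera has in their place "T_tool_cam" (4x4, takes a point from camera to tool coordinates, whose origin is the TCP and whose axes are the flange's). Camera axes: x right, y down, z forward; pixel columns grow to the right and rows downward; lengths in m; the calibration is good to about 2 mm. A picture is of the moment at which its call begins: read the wrist's pose just before it.
- env.sign_off(): hands the job in; it is judged then, once.
The state is a dict: "time_s": time; "qpos": joint angles; "joint_velocities": joint speeds; "effort": joint torques, N m; "tool_pos": TCP position; "tool_rot": TCP orientation; "force": force on the tool from outside, world axes, zero at the start; "wrist_torque": the same for the moment, N m; "grip_width": finger opening in m; "grasp_force": force on a finger pad.
Only numpy, scipy, OpenCV 4.12 (cv2) and the standard library are available. Lean on these libraries where they do the work, as an engineer would, in place of code of your own. Each camera call takes 0.05 s, during which the arm holds its last target. There are 200 camera calls.

## Working session

There is one attempt and no reset: what is moved stays moved. The work goes in short steps, Python scripts to look and compute and a shell command to move; the robot and the scene stay as the last step left them, time stands still between calls to the robot, and variables do not carry over. Pictures are saved under pics/ and viewed, at most 10 in all, crops included, and the job is handed in when it is done.

```bash
ls; mkdir -p pics
python3 - <<'E'
from cell import env, read_camera
import cv2,numpy as np
o=env.get_obs(); print({k:np.round(v,3) for k,v in o.items()})
a=[]
for n in("scene","side"):
    d=read_camera(n); a.append(d['color'][...,::-1]); np.savez(f'{n}.npz',**d)
    print(n,d['mtx'],d['k1'],np.round(d['world_from_camera'],3))
cv2.imwrite('pics/scene.png',cv2.resize(a[0],(800,600)))
cv2.imwrite('pics/side.png',cv2.resize(a[1],(800,600)))
E
```

```text
pics
{'time_s': np.float64(0.0), 'qpos': array([72.658, 18.44 , -4.014, 83.175,  1.296, 78.542, -3.26 ]), 'joint_velocities': array([-0.084,  0.057,  0.003,  0.012,  0.006, -0.01 , -0.014]), 'effort': array([-0.0000e+00, -4.9130e+01, -4.0400e-01, -3.1253e+01, -6.4000e-02,
        4.4000e-02,  0.0000e+00]), 'tool_pos': array([ 0.202, -0.617,  0.238]), 'tool_rot': array([-1.79888e+02,  7.00000e-03,  1.81500e+01]), 'force': array([-0.136,  0.523, -0.804]), 'wrist_torque': array([-0.009,  0.006,  0.029]), 'grasp_force': np.float64(0.0), 'grip_width': np.float64(0.087)}
scene [[480.20449612   0.         254.59586581]
 [  0.         480.20449612 196.1124173 ]
 [  0.           0.           1.        ]] -0.18385833453562456 [[ 0.048  0.856 -0.515  1.423]
 [ 0.999 -0.036  0.033 -0.087]
 [ 0.01  -0.516 -0.856  1.535]
 [ 0.     0.     0.     1.   ]]
side [[460.584071     0.         256.01302214]
 [  0.         460.584071   194.78809183]
 [  0.           0.           1.        ]] -0.16841384437665777 [[-0.993 -0.089  0.082  0.437]
 [-0.121  0.745 -0.656  0.846]
 [-0.003 -0.662 -0.75   1.097]
 [ 0.     0.     0.     1.   ]]
```

View pics/scene.png

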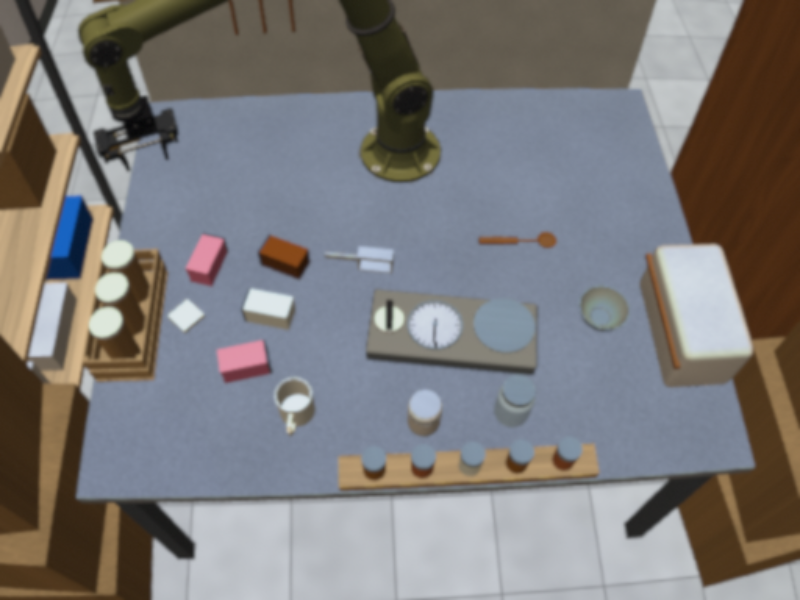

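View pics/side.png

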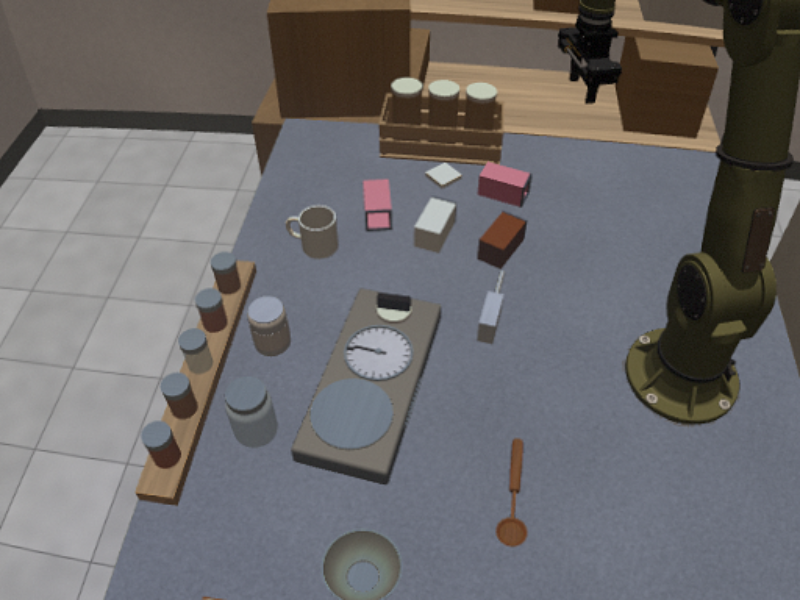

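The white canister is at scene (268,307) / side (436,222). Its look-alikes are brown at scene (284,255), pink at (206,258) and pink at (243,360). The flat white square at (186,315) is the lid. Only the white block fits "white, 58x58x110, lying". I'll measure it along with the scale and check an enlarged crop.

```bash
cat > h.py <<'E'
import numpy as np,cv2
def und(d,uv):
    D=np.array([float(d['k1']),0,0,0]); 
    return cv2.undistortPoints(np.array(uv,float).reshape(-1,1,2),d['mtx'],D).reshape(-1,2)
def ray(d,uv,z,T=None):
    T=d['world_from_camera'] if T is None else T
    n=und(d,uv); r=np.c_[n,np.ones(len(n))]@T[:3,:3].T; o=T[:3,3]
    return o+r*((z-o[2])/r[:,2])[:,None]
def cloud(d,T=None):
    T=d['world_from_camera'] if T is None else T
    h,w=d['range_z'].shape; v,u=np.mgrid[:h,:w]
    n=und(d,np.c_[u.ravel(),v.ravel()]); z=d['range_z'].ravel()
    P=np.c_[n*z[:,None],z]@T[:3,:3].T+T[:3,3]
    return P.reshape(h,w,3)
def blob(m,near):
    n,l,s,c=cv2.connectedComponentsWithStats(m.astype(np.uint8))
    i=min([i for i in range(1,n) if s[i,4]>25],key=lambda i:np.hypot(*(c[i]-near)))
    return (l==i).astype(np.uint8)
def rect(d,m,z,T=None):
    c=max(cv2.findContours(m,0,cv2.CHAIN_APPROX_NONE)[0],key=len).reshape(-1,2)
    P=ray(d,c,z,T)[:,:2]; r=cv2.minAreaRect((P*1000).astype(np.float32)); return r,P
E
python3 - <<'E'
from h import *
near={'scene':dict(can=(270,302),pan=(503,325),dial=(435,326),knob=(389,315)),'side':dict(can=(437,213),pan=(350,413),dial=(379,352),knob=(394,301))}
for n in near:
    d=dict(np.load(n+'.npz')); P=cloud(d); hsv=cv2.cvtColor(d['color'],cv2.COLOR_RGB2HSV)
    f={k:np.array(v)/1.5625 for k,v in near[n].items()}
    for k in f: 
        x,y=f[k].astype(int); print(n,k,'hsv',hsv[y,x],'P',P[y,x].round(3),end='; ')
    print()
    z=P[...,2]
    for k,lo,hi,pl in(('can',.048,.07,.058),('pan',.072,.092,.082),('knob',.08,.105,.092)):
        m=blob((z>lo)&(z<hi),f[k]); r,_=rect(d,m,pl); print(n,k,'depthmask rect',np.round(r[0]+r[1],1),round(r[2],1),m.sum(),'zmed',np.median(z[m>0]).round(4))
    m=blob((hsv[...,2]>150)&(hsv[...,1]<60),f['can']);r,_=rect(d,m,.058);print('white can',np.round(r[0]+r[1],1),round(r[2],1))
    m=blob((hsv[...,2]<60),f['knob']);r,_=rect(d,m,.092);print('black knob',np.round(r[0]+r[1],1),round(r[2],1))
    m=blob((hsv[...,2]>150),f['dial']+[4,4]);r,_=rect(d,m,.054);print('dial',np.round(r[0]+r[1],1),round(r[2],1))
d=dict(np.load('scene.npz'));e=dict(np.load('side.npz'))
a=cv2.resize(d['color'][170:220,145:200],(550,500),interpolation=2)
b=cv2.resize(e['color'][115:170,250:305],(250,250),interpolation=2); c=cv2.resize(d['color'][180:240,230:350],(250,125));b=np.vstack([b,c,np.zeros((125,250,3),np.uint8)])
cv2.imwrite('pics/crop.png',np.hstack([a,b])[...,::-1])
E
```

```text
scene can hsv [ 98  13 234] P [ 0.505 -0.328  0.054]; scene pan hsv [104  51 165] P [0.604 0.2   0.078]; scene dial hsv [106  36 156] P [0.586 0.051 0.059]; scene knob hsv [50 13 60] P [ 0.573 -0.055  0.092]; 
scene can depthmask rect [ 513.2 -332.9  111.3   64.7] 74.9 435 zmed 0.0563
scene pan depthmask rect [603.  205.1 139.  133.3] 87.3 1062 zmed 0.0806
scene knob depthmask rect [570.2 -53.2  10.6  68.9] 87.6 71 zmed 0.0891
white can [561.8 -74.3  25.   61.8] 87.8
black knob [570.4 -51.4   7.   60.8] 87.6
dial [581.3  51.8 118.9 117.6] 36.8
side can hsv [ 81   9 197] P [ 0.506 -0.337  0.059]; side pan hsv [106  42 135] P [0.602 0.206 0.082]; side dial hsv [105  32 111] P [0.577 0.052 0.054]; side knob hsv [135  12  44] P [ 0.561 -0.048  0.086]; 
side can depthmask rect [ 509.  -328.6  115.4   61.4] 73.4 401 zmed 0.0564
side pan depthmask rect [600.9 205.1 137.8 139.2] 7.2 1937 zmed 0.0801
side knob depthmask rect [560.6 -47.9  23.8  63. ] 87.2 130 zmed 0.0892
white can [ 508.5 -331.3  103.3   58.2] 74.9
black knob [561.2 -39.3  34.2  62.5] 87.4
dial [577.3  53.6 113.3 111.4] 81.7
```

View pics/crop.png

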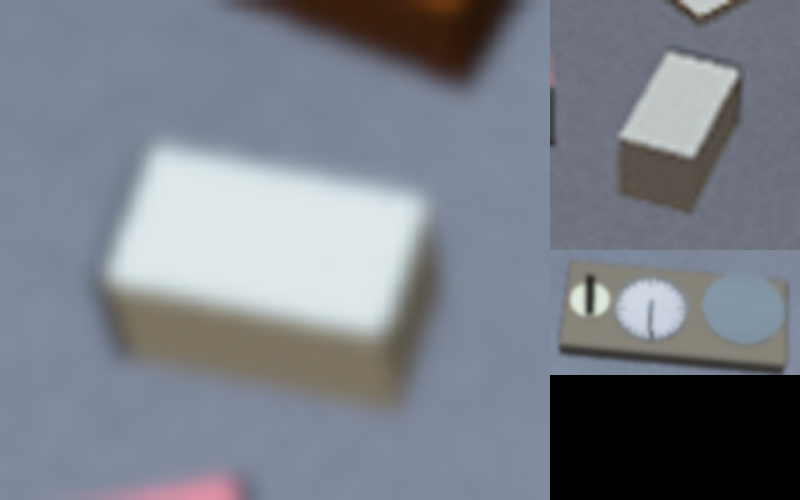

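The crop confirms the white block: its closed face is at the +y end (scene crop right edge) and the thin dark rim is at the left (-y) end. Its size is about 111x60 mm, the top is at about 57 mm, and it is centred at (0.510, -0.331) with its axis at 75°. I'll grasp it about 35 mm from centre toward the mouth so it swings upright.

```bash
cat > to.py <<'E'
# usage: to.py x y z yaw : shift/turn still to go, in units of rows (tool axes after the turn) 
import sys,numpy as np
from cell import env
from scipy.spatial.transform import Rotation as R
o=env.get_obs(); x,y,z,w=map(float,sys.argv[1:5]); rot=np.array(o['tool_rot'])
t=(w-rot[2]+180)%360-180
Rt=R.from_euler('xyz',[180,0,w],degrees=True).as_matrix()
s=Rt.T@(np.array([x,y,z])-o['tool_pos'])
print('t',round(float(o['time_s']),2),'pos',np.round(o['tool_pos'],4),'rot',np.round(rot,2),'F',np.round(o['force'],1),'w',round(float(o['grip_width']),4),'gf',o['grasp_force'])
print('shift mm',np.round(s*1000,1),'shares',np.round(s/.02,2),'turn deg',round(t,2),'share',round(t/45,3),'q7',np.round(o['qpos'][6],1))
E
python3 - <<'E'
from h import *
d=dict(np.load('side.npz'));e=dict(np.load('scene.npz'))
P=np.vstack([cloud(d).reshape(-1,3),cloud(e).reshape(-1,3)])
a=np.radians(75);Q=P[:,:2]-[.501,-.365];u=Q@[np.cos(a),np.sin(a)];v=Q@[np.sin(a),-np.cos(a)]
k=(P[:,2]>.015)&(P[:,2]<.2)&(abs(u)<.02)&(abs(v)>.034)&(abs(v)<.14)
print(np.unique(np.c_[np.round(v[k],2),np.round(P[k,2],2)],axis=0).tolist())
E
python3 -m jog '[[1,0,0,0,0.158],[1,0,0,0,0.158],[1,0,0,0,0.158],[1,0,0,0,0.158],[1,0,0,0,0.158],[1,0,0,0,0.158],[1,0,0,0,0.158],[1,0,0,0,0.158],[1,0,0,0,0]]' 5; python3 to.py .501 -.365 .15 75
```

```text
[[-0.14, 0.05], [-0.14, 0.06], [-0.13, 0.02], [-0.13, 0.03], [-0.13, 0.04], [-0.13, 0.05], [-0.13, 0.06], [-0.12, 0.02], [-0.12, 0.03], [-0.12, 0.04], [-0.12, 0.05], [-0.12, 0.06], [0.03, 0.04], [0.11, 0.05], [0.11, 0.06], [0.12, 0.05], [0.12, 0.06], [0.13, 0.05], [0.13, 0.06], [0.14, 0.05], [0.14, 0.06]]
time_s: 0.85
tool_pos: [0.2024, -0.6174, 0.239]
tool_rot: [-180.0, 0.1, -38.9]
force: [-0.2, -0.6, 0.0]
grip_width: 0.0871
grasp_force: 0.0
t 0.85 pos [ 0.2024 -0.6174  0.239 ] rot [-1.7998e+02  6.0000e-02 -3.8910e+01] F [-0.2 -0.6  0. ] w 0.0871 gf 0.0
shift mm [321.1 223.1  89. ] shares [16.06 11.16  4.45] turn deg 113.91 share 2.531 q7 -58.6
```

```bash
sed -i 's/^t=(w-rot\[2\]/t=-(w-rot[2]/; s/t=-(w-rot\[2\]+180)%360-180/t=-((w-rot[2]+180)%360-180)/' to.py
python3 -m jog '[[1,0,0,0,-0.158],[1,0,0,0,-0.158],[1,0,0,0,-0.158],[1,0,0,0,-0.158],[1,0,0,0,-0.158],[1,0,0,0,-0.158],[1,0,0,0,-0.158],[1,0,0,0,-0.158],[1,0,0,0,-0.158],[1,0,0,0,-0.158],[1,0,0,0,-0.158],[1,0,0,0,-0.158]]' >/dev/null
python3 -m jog '[[1,0,0,0,-0.158],[1,0,0,0,-0.158],[1,0,0,0,-0.158],[1,0,0,0,-0.158],[1,1,0.7,0.28,0],[1,1,0.7,0.28,0],[1,1,0.7,0.28,0],[1,1,0.7,0.28,0],[1,1,0.7,0.28,0],[1,1,0.7,0.28,0],[1,1,0.7,0.28,0],[1,1,0.7,0.28,0]]' ; python3 to.py .501 -.365 .15 75
```

```text
time_s: 2.85
tool_pos: [0.3527, -0.4911, 0.1943]
tool_rot: [-180.0, -0.0, 75.3]
force: [0.4, 0.3, 0.3]
grip_width: 0.0867
grasp_force: 0.0
t 2.85 pos [ 0.3527 -0.4911  0.1943] rot [-179.98   -0.     75.26] F [0.4 0.3 0.3] w 0.0867 gf 0.0
shift mm [160.2 110.7  44.3] shares [8.01 5.53 2.21] turn deg 0.26 share 0.006 q7 33.4
```

```bash
python3 -m jog '[[1,1,0.69,0.28,0],[1,1,0.69,0.28,0],[1,1,0.69,0.28,0],[1,1,0.69,0.28,0],[1,1,0.69,0.28,0],[1,1,0.69,0.28,0],[1,1,0.69,0.28,0],[1,1,0.69,0.28,0],[1,0,0,0,0],[1,0,0,0,0]]' >/dev/null; python3 to.py .501 -.365 .027 75
cat > wr.py <<'E'
from h import *
from cell import env,read_camera
from scipy.spatial.transform import Rotation as R
def wrist():
    o=env.get_obs(); d=read_camera('wrist'); T=np.eye(4); T[:3,:3]=R.from_euler('xyz',o['tool_rot'],degrees=True).as_matrix(); T[:3,3]=o['tool_pos']
    d['world_from_camera']=T@d['T_tool_cam']; return d
E
python3 - <<'E'
from wr import *
d=wrist(); np.savez('w1.npz',**d); P=cloud(d); z=P[...,2]; print(np.round(d['T_tool_cam'],3),d['k1'])
hsv=cv2.cvtColor(d['color'],cv2.COLOR_RGB2HSV)
m=((z>.05)&(z<.066)&(hsv[...,1]<60)).astype(np.uint8)
n,l,s,c=cv2.connectedComponentsWithStats(m)
for i in range(1,n):
    if s[i,4]>800:
        r,_=rect(d,(l==i).astype(np.uint8),.058); print(s[i],np.round(r[0]+r[1],1),round(r[2],1),np.median(z[l==i]))
cv2.imwrite('pics/w1.png',d['color'][...,::-1])
E
```

```text
t 3.68 pos [ 0.501  -0.3639  0.1493] rot [-1.7995e+02 -7.0000e-02  7.5420e+01] F [-1.  -0.2 -0.1] w 0.0868 gf 0.0
shift mm [ -1.    0.3 122.3] shares [-0.05  0.02  6.11] turn deg 0.42 share 0.009 q7 13.1
[[-0.    -0.957 -0.29   0.08 ]
 [ 1.    -0.     0.001 -0.001]
 [-0.001 -0.29   0.957 -0.145]
 [ 0.     0.     0.     1.   ]] -0.043918696005229366
[484   0  28  64 848] [ 717.4 -275.4   18.2   52. ] 8.8 0.057739511681358435
[ 224  105   71  125 8111] [ 507.  -335.7  109.6   57.4] 75.0 0.05824233432065379
```

View pics/w1.png

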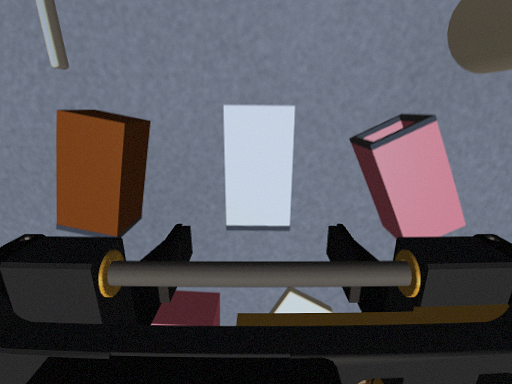

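The wrist view puts the white canister at columns 224-294 and rows 105-230, with its dark mouth rim at row 228 (the -y end). The fingers straddle its line. Centre is (0.507, -0.336) with the axis at 75°, which agrees with the fixed cameras, so I'm descending.

```bash
python3 -m jog '[[1,-0.17,-0.06,0.87,0],[1,0,0,0.87,0],[1,0,0,0.87,0],[1,0,0,0.87,0],[1,0,0,0.87,0],[1,0,0,0.87,0],[1,0,0,0.87,0],[1,0,0,0,0]]' ; python3 -m jog '[[0,0,0,0,0],[0,0,0,0,0],[0,0,0,0,0],[0,0,0,0,0],[0,0,0,0,0],[0,0,0,0,0],[0,0,0,0,0],[0,0,0,0,0]]' 10; python3 to.py .499 -.367 .09 75
```

```text
time_s: 4.4
tool_pos: [0.4942, -0.3693, 0.0246]
tool_rot: [-179.6, -0.1, 75.0]
force: [-0.4, 0.7, -0.9]
grip_width: 0.0872
grasp_force: 0.0
time_s: 5.07
tool_pos: [0.4984, -0.3694, 0.0291]
tool_rot: [179.9, 0.0, 75.0]
force: [-0.9, 1.4, 5.3]
grip_width: 0.0579
grasp_force: 10.0
t 5.07 pos [ 0.4984 -0.3694  0.0291] rot [1.7993e+02 5.0000e-02 7.5040e+01] F [-0.9  1.4  5.3] w 0.0579 gf 9.990880199766252
shift mm [  2.4  -0.  -60.9] shares [ 0.12 -0.   -3.05] turn deg 0.04 share 0.001 q7 10.8
```

```bash
python3 -m jog '[[0,0,0,-0.5,0],[0,0,0,-0.5,0],[0,0,0,-0.5,0],[0,0,0,-0.5,0],[0,0,0,-0.5,0],[0,0,0,-0.5,0],[0,0,0,-0.5,0],[0,0,0,-0.5,0],[0,0,0,-0.5,0],[0,0,0,-0.5,0],[0,0,0,-0.5,0],[0,0,0,-0.5,0]]' ;  python3 - <<'E'
from wr import *
d=wrist(); e=read_camera('side')
P=cloud(e); Q=P-[.4984,-.3694,0]; k=(abs(Q[...,0])<.11)&(abs(Q[...,1])<.12)&(P[...,2]>.025)&(P[...,2]<.16)&(e['color'].max(2)>110)&(np.ptp(e['color'],axis=2)<25)
p=P[k]; print(len(p),p.min(0),p.max(0))
c=cv2.resize(e['color'][60:180,220:380],(400,300))
cv2.imwrite('pics/w2.png',np.hstack([cv2.resize(d['color'],(400,300)),c])[...,::-1])
E
```

```text
time_s: 6.07
tool_pos: [0.4979, -0.3689, 0.1491]
tool_rot: [-180.0, 0.0, 75.0]
force: [-0.2, 0.1, -2.8]
grip_width: 0.0581
grasp_force: 10.0
6 [ 0.40450949 -0.35724273  0.05685902] [ 0.60788547 -0.27572644  0.12190435]
```

View pics/w2.png

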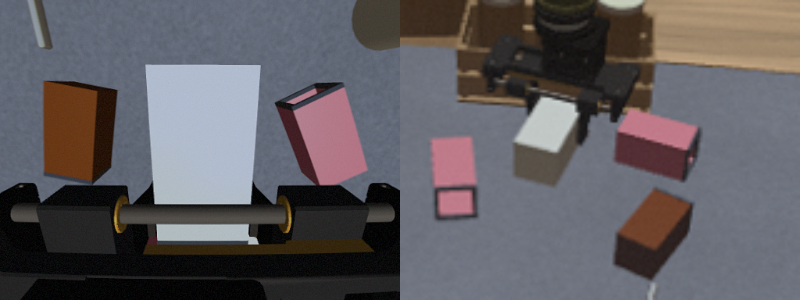

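It lifted but stayed level, with the white top at wrist crop columns 146-260, because 10 N holds it too firmly to swing. I'll lower it to just above upright height and ease the grip stepwise.

```bash
python3 -m jog '[[0,0,0,0.48,0],[0,0,0,0.48,0],[0,0,0,0.48,0],[0,0,0,0.48,0],[0,0,0,0.48,0],[0,0,0,0,0]]' 7|sed -n '2p;4,6p'; python3 -m jog '[[0,0,0,0,0],[0,0,0,0,0],[0,0,0,0,0]]' 5|sed -n '2p;4,6p'
cat > can.py <<'E'
# tilt of canister in grip from wrist depth: white points in front of tool
from wr import *
d=wrist(); o=env.get_obs(); hsv=cv2.cvtColor(d['color'],cv2.COLOR_RGB2HSV)
P=cloud(d); L=(P-o['tool_pos'])@R.from_euler('xyz',o['tool_rot'],degrees=True).as_matrix()
k=(abs(L[...,1])<.027)&(L[...,0]>-.03)&(L[...,0]<.14)&(hsv[...,1]<70)&(hsv[...,2]>90)&(P[...,2]>.012)&(d['range_z']>0)&(L[...,2]>-.05)
p=L[k]
for x0 in np.arange(-.03,.14,.01):
    q=p[(p[:,0]>=x0)&(p[:,0]<x0+.01)]
    if len(q)>30: print(round(x0+.005,3),len(q),'z(tool) 10/50/90%',np.round(np.percentile(q[:,2],[10,50,90])*1000,1))
cv2.imwrite('last.png',d['color'][...,::-1])
E
python3 can.py
```

```text
tool_pos: [0.4961, -0.3678, 0.0965]
force: [-0.2, -0.2, -2.2]
grip_width: 0.0581
grasp_force: 7.0
tool_pos: [0.4985, -0.3692, 0.1008]
force: [-0.1, -0.6, -2.9]
grip_width: 0.0581
grasp_force: 5.0
0.005 557 z(tool) 10/50/90% [-23.8 -22.8 -21.6]
0.015 2827 z(tool) 10/50/90% [-21.2 -17.3 -13.2]
0.025 2456 z(tool) 10/50/90% [-11.3  -7.4  -3.3]
0.035 2189 z(tool) 10/50/90% [-1.4  2.6  6.7]
0.045 1900 z(tool) 10/50/90% [ 8.6 12.4 16.5]
0.055 1688 z(tool) 10/50/90% [18.3 22.3 26.2]
0.065 1531 z(tool) 10/50/90% [28.2 32.  36.2]
0.075 1321 z(tool) 10/50/90% [38.1 42.  46. ]
0.085 35 z(tool) 10/50/90% [46.4 47.3 47.8]
```

It has swung 45° with the base down. I'll ease further.

```bash
python3 -m jog '[[0,0,0,0,0],[0,0,0,0,0],[0,0,0,0,0],[0,0,0,0,0]]' 4|sed -n '2p;4,6p'; python3 can.py
```

```text
tool_pos: [0.4982, -0.3693, 0.1008]
force: [-0.7, -0.4, 0.1]
grip_width: 0.0581
grasp_force: 4.0
-0.025 658 z(tool) 10/50/90% [-8.2 31.8 35.4]
-0.015 88 z(tool) 10/50/90% [-12.2 -10.1  26.8]
-0.005 52 z(tool) 10/50/90% [-5.   2.2  9.5]
0.005 84 z(tool) 10/50/90% [-20.1 -19.2  -8.1]
0.015 1781 z(tool) 10/50/90% [-21.8 -15.8 -10.8]
0.025 3272 z(tool) 10/50/90% [-7.1  3.9 17.3]
0.035 2077 z(tool) 10/50/90% [23.7 35.  48.3]
0.045 1374 z(tool) 10/50/90% [54.5 65.9 78.9]
```

```bash
python3 -m jog '[[0,0,0,0,0],[0,0,0,0,0],[0,0,0,0,0],[0,0,0,0,0]]' 3|sed -n '2p;4,6p'; python3 can.py
```

```text
tool_pos: [0.4983, -0.3691, 0.1006]
force: [0.1, 1.0, 2.4]
grip_width: 0.0577
grasp_force: 3.0
-0.025 739 z(tool) 10/50/90% [-8.  32.1 36.3]
-0.015 86 z(tool) 10/50/90% [-11.9  12.8  27.3]
-0.005 61 z(tool) 10/50/90% [-4.7  2.9 10.2]
0.005 89 z(tool) 10/50/90% [-20.3 -19.3  -7.7]
0.015 1693 z(tool) 10/50/90% [-21.8 -15.8 -10.9]
0.025 3299 z(tool) 10/50/90% [-7.3  3.8 17.4]
0.035 2068 z(tool) 10/50/90% [23.8 35.1 48.6]
0.045 1368 z(tool) 10/50/90% [54.9 66.2 79.5]
```

The remaining tilt is about 18° and the near base edge is now on the table (Fz went positive). I'll walk the grip +x and down over that edge to bring it flat.

```bash
python3 -m jog '[[0,0.2,0,0.03,0],[0,0.2,0,0.04,0],[0,0.2,0,0.04,0],[0,0.2,0,0.04,0],[0,0.2,0,0.04,0],[0,0.2,0,0.04,0],[0,0.2,0,0.04,0],[0,0,0,0.03,0],[0,0,0,0,0]]' 3|sed -n '2p;4,6p'; python3 can.py
```

```text
tool_pos: [0.5047, -0.3415, 0.0937]
force: [-0.4, 1.3, -0.8]
grip_width: 0.0577
grasp_force: 3.0
-0.025 3097 z(tool) 10/50/90% [-8.7  6.7 70.7]
-0.015 281 z(tool) 10/50/90% [-17.2  13.7  46.4]
-0.005 178 z(tool) 10/50/90% [-0.7 12.6 30.6]
0.005 253 z(tool) 10/50/90% [-17.2  -7.3   8.3]
0.015 368 z(tool) 10/50/90% [-17.4 -16.7 -15.6]
0.025 4278 z(tool) 10/50/90% [-16.8  11.4  60.7]
```

```bash
python3 -m jog '[[0.85,0,0,0,0],[0.85,0,0,0,0],[0.85,0,0,0,0],[0.85,0,0,0,0],[0.85,0,0,0,0]]'|sed -n '2p;4,6p'
cat >> can.py <<'E'
q=p[(p[:,0]>.018)&(p[:,2]>-.012)]; a=np.polyfit(q[:,2],q[:,0],1); print('face tilt deg',np.degrees(np.arctan(a[0])),'x at z0 mm',a[1]*1000,'max z',np.percentile(q[:,2],99.5), 'rim z', np.percentile(p[p[:,0]>.015][:,2],1))
E
python3 can.py|tail -1
```

```text
tool_pos: [0.5052, -0.3421, 0.0943]
force: [0.4, 0.0, 0.3]
grip_width: 0.0734
grasp_force: 0.0
face tilt deg 0.001461686610961213 x at z0 mm 24.776152813234717 max z 0.08123446329891794 rim z -0.01723469828710599
```

View last.png

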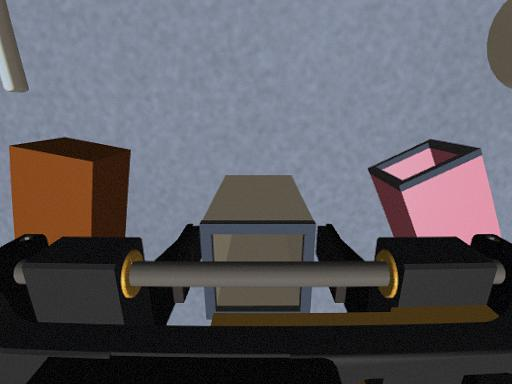

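The canister stands upright (tilt 0°), mouth up: rim at wrist columns 202-315, rows 222-318. It is 4 mm off the tool's x centre. I'll re-centre, grip firmly and lift.

```bash
python3 -m jog '[[0.85,-0.2,0,0.45,0],[0.85,0,0,0,0],[0,0,0,0,0],[0,0,0,0,0],[0,0,0,0,0],[0,0,0,0,0],[0,0,0,0,0]]' 25|sed -n '2p;4,6p'; python3 to.py .602 .205 .225 75;  python3 -m jog '[[0,0,0,-0.2,0],[0,0,0,-0.6,0],[0,0,0,-1,0],[0,0,0,-1,0],[0,0,0,-1,0],[0,0,0,-1,0],[0,0,0,-1,0],[0,0,0,-1,0],[0,0,0,0,0],[0,0,0,0,0]]'; python3 can.py|tail -1; python3 to.py .602 .205 .225 75
```

```text
tool_pos: [0.5041, -0.3457, 0.0852]
force: [-0.0, 0.1, -0.6]
grip_width: 0.0579
grasp_force: 25.0
t 9.58 pos [ 0.5041 -0.3457  0.0852] rot [-180.      0.     75.04] F [-0.   0.1 -0.6] w 0.0579 gf 24.957897330459673
shift mm [ 557.2  -48.  -139.8] shares [27.86 -2.4  -6.99] turn deg 0.04 share 0.001 q7 9.9
time_s: 10.42
tool_pos: [0.5048, -0.346, 0.2226]
tool_rot: [179.8, 0.1, 75.0]
force: [-0.4, 0.4, -3.1]
grip_width: 0.0581
grasp_force: 25.0
face tilt deg -0.04627674839268674 x at z0 mm 28.37049489997165 max z 0.08208229874789821 rim z -0.028107657966307813
t 10.47 pos [ 0.5039 -0.3456  0.2209] rot [-1.7999e+02  1.0000e-02  7.5040e+01] F [-0.9  0.3 -4. ] w 0.0578 gf 24.959440109232673
shift mm [557.2 -47.8  -4.1] shares [27.86 -2.39 -0.21] turn deg 0.04 share 0.001 q7 12.1
```

```bash
python3 -m jog '[[0,0.3,-0.02,0,0],[0,0.6,-0.05,0,0],[0,0.9,-0.08,0,0],[0,0.9,-0.08,0,0],[0,0.9,-0.08,0,0],[0,0.9,-0.08,0,0],[0,0.9,-0.08,0,0],[0,0.9,-0.08,0,0],[0,0.9,-0.08,0,0],[0,0.9,-0.08,0,0],[0,0.9,-0.08,0,0],[0,0.9,-0.08,0,0]]'|sed -n 2p;python3 -m jog '[[0,0.9,-0.08,0,0],[0,0.9,-0.08,0,0],[0,0.9,-0.08,0,0],[0,0.9,-0.08,0,0],[0,0.9,-0.08,0,0],[0,0.9,-0.08,0,0],[0,0.9,-0.08,0,0],[0,0.9,-0.08,0,0],[0,0.9,-0.08,0,0],[0,0.9,-0.08,0,0],[0,0.7,-0.05,0,0],[0,0.4,-0.02,0,0]]'|sed -n 2p; python3 to.py .602 .205 .18 75
python3 - <<'E'
from wr import *
d=wrist(); P=cloud(d); z=P[...,2]; hsv=cv2.cvtColor(d['color'],cv2.COLOR_RGB2HSV)
for n,dd in(('wrist',d),('scene',read_camera('scene')),('side',read_camera('side'))):
    P=cloud(dd); k=(P[...,2]>.076)&(P[...,2]<.088)&(np.hypot(P[...,0]-.602,P[...,1]-.205)<.09)
    p=P[k]; print(n,k.sum(),np.round(np.r_[p.min(0),p.max(0),np.median(p[:,2])],4) if k.sum() else '')
    if k.sum(): h=cv2.convexHull((p[:,:2]*1000).astype(np.float32)); print(cv2.minEnclosingCircle(h))
cv2.imwrite('pics/w4.png',d['color'][...,::-1])
E
```

```text
tool_pos: [0.5379, -0.1473, 0.22]
tool_pos: [0.5726, 0.0536, 0.2202]
t 12.47 pos [0.5726 0.0536 0.2202] rot [-1.7987e+02 -6.0000e-02  7.5270e+01] F [-0.9 -0.4 -3.2] w 0.058 gf 24.959025635907892
shift mm [153.9 -10.8  40.2] shares [ 7.69 -0.54  2.01] turn deg 0.27 share 0.006 q7 -29.2
wrist 13526 [0.5324 0.133  0.0791 0.6712 0.2424 0.0853 0.0822]
((601.4691772460938, 202.2480010986328), 69.83004760742188)
scene 954 [0.5332 0.1352 0.076  0.6727 0.2755 0.0878 0.081 ]
((604.3976440429688, 205.00465393066406), 71.57095336914062)
side 1907 [0.5313 0.1332 0.076  0.6706 0.2742 0.0868 0.0802]
((600.4363403320312, 203.585693359375), 71.52832794189453)
```

View pics/w4.png

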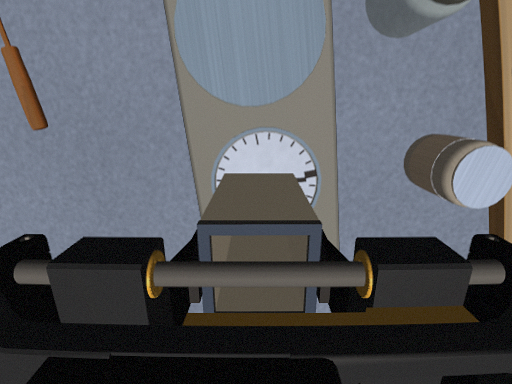

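The wrist view shows the held canister upright in the middle, the pan at (250,30) and the dial at (266,175). Pan centre is (0.602, 0.2035) at height 82 mm.

```bash
python3 -m jog '[[0,0.5,-0.05,0.1,0],[0,0.9,-0.06,0.3,0],[0,0.9,-0.06,0.3,0],[0,0.9,-0.06,0.3,0],[0,0.9,-0.06,0.3,0],[0,0.9,-0.06,0.2,0],[0,0.9,-0.06,0.1,0],[0,0.9,-0.06,0.1,0],[0,0.6,-0.04,0.1,0],[0,0.2,0,0,0],[0,0,0,0,0],[0,0,0,0,0]]'|sed -n 2p; python3 to.py .602 .2035 .170 75
```

```text
tool_pos: [0.6034, 0.1979, 0.1849]
t 13.62 pos [0.6034 0.1979 0.1849] rot [1.800e+02 7.000e-02 7.497e+01] F [ 0.4 -0.9 -3. ] w 0.0576 gf 24.959179468714865
shift mm [ 5.  -2.8 14.9] shares [ 0.25 -0.14  0.75] turn deg -0.03 share -0.001 q7 -46.5
```

```bash
python3 -m jog '[[0,0.14,-0.07,0.15,0],[0,0.13,-0.07,0.15,0],[0,0,0,0.15,0],[0,0,0,0.12,0],[0,0,0,0.1,0],[0,0,0,0.06,0],[0,0,0,0.05,0],[0,0,0,0.05,0],[0,0,0,0.05,0],[0,0,0,0.05,0],[0,0,0,0.05,0],[0,0,0,0,0]]'|sed -n '2p;4p';python3 -m jog '[[0,0,0,0.05,0],[0,0,0,0.05,0],[0,0,0,0.05,0],[0,0,0,0.05,0],[0,0,0,0.05,0],[0,0,0,0.05,0],[0,0,0,0.05,0],[0,0,0,0.05,0],[0,0,0,0,0],[0,0,0,0,0]]'|sed -n '2p;4p'; python3 to.py .602 .2035 .159 75
```

```text
tool_pos: [0.602, 0.2051, 0.1654]
force: [0.9, 0.4, -2.4]
tool_pos: [0.602, 0.2051, 0.1577]
force: [-0.3, -0.3, 0.7]
t 15.45 pos [0.602  0.2051 0.1577] rot [179.98  -0.    75.03] F [-0.3 -0.3  0.7] w 0.0575 gf 24.956410459417384
shift mm [-1.6  0.4 -1.3] shares [-0.08  0.02 -0.07] turn deg 0.03 share 0.001 q7 -47.8
```

```bash
python3 -m jog '[[0.72,0,0,0,0],[0.72,0,0,0,0],[0.85,0,0,0,0],[0.85,0,0,0,0],[0.85,0,0,0,0],[0.85,0,0,0,0]]'|sed -n '2p;4,6p'; python3 can.py|tail -1
python3 -m jog '[[0.85,0,0,-0.3,0],[0.85,0,0,-0.5,0],[0.85,0,0,-0.8,0],[0.85,0,0,-0.8,0],[0.85,0,0,-0.8,0],[0.85,0,0,-0.8,0],[0.85,0,0,-0.8,0],[0.85,0,0,-0.8,0],[0.85,0,0,-0.8,0],[0.85,0,0,0,0]]'|sed -n '2p;4p'; python3 to.py .565 -.052 .25 180
```

```text
tool_pos: [0.602, 0.2051, 0.1575]
force: [-0.1, 0.6, 0.6]
grip_width: 0.0732
grasp_force: 0.0
face tilt deg 32.986518843605225 x at z0 mm -4.381676050150653 max z 0.1128811798496845 rim z -0.02770613516829922
tool_pos: [0.6033, 0.2062, 0.2904]
force: [-0.4, -0.2, 0.3]
t 16.83 pos [0.6033 0.2062 0.2904] rot [179.66  -0.22  75.04] F [-0.4 -0.2  0.3] w 0.0743 gf 0.0
shift mm [  38.3 -258.2   40.4] shares [  1.92 -12.91   2.02] turn deg -104.96 share -2.332 q7 -45.4
```

```bash
python3 -m jog '[[0.85,-0.6,0.1,0,0],[0.85,-1,0.12,0,0],[0.85,-1,0.12,0,0],[0.85,-1,0.12,0,0],[0.85,-1,0.12,0,0],[0.85,-1,0.12,0,0],[0.85,-1,0.12,0,0],[0.85,-1,0.12,0,0],[0.85,-1,0.12,0,0],[0.85,-1,0.12,0,0],[0.85,-1,0.12,0,0],[0.85,-1,0.12,0,0]]'>/dev/null;python3 -m jog '[[0.85,0,0,0,0],[0.85,0,0,0,0],[0.85,0,0,0,0]]'|sed -n 1,3p
python3 - <<'E'
from wr import *
d=wrist(); np.savez('w5.npz',**d); P=cloud(d)
# canister on pan
k=(np.hypot(P[...,0]-.602,P[...,1]-.205)<.06)&(P[...,2]>.12); p=P[k]
if k.sum(): print('can wrist',np.round(np.r_[p.min(0),p.max(0)],4))
for n in('scene','side'):
    e=read_camera(n);P=cloud(e);k=(np.hypot(P[...,0]-.602,P[...,1]-.205)<.055)&(P[...,2]>.177)&(P[...,2]<.195);p=P[k];r=cv2.minAreaRect((p[:,:2]*1000).astype(np.float32));print(n,k.sum(),np.round(r[0]+r[1],1),round(r[2],1),np.round(np.percentile(p[:,2],[10,50,90]),4))
cv2.imwrite('pics/w5.png',cv2.resize(d['color'],(768,576))[...,::-1])
E
```

```text
time_s: 18.08
tool_pos: [0.5689, -0.026, 0.2849]
tool_rot: [-179.9, -0.0, 75.0]
scene 118 [604.1 206.9  58.7  63.4] 75.2 [0.1786 0.1827 0.1868]
side 245 [600.2 204.3  63.1  62.3] 76.5 [0.1785 0.182  0.1851]
```

View pics/w5.png

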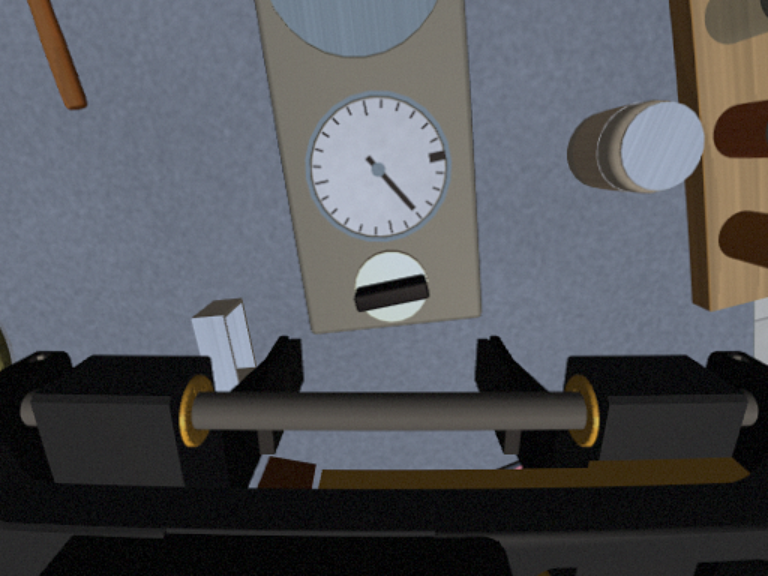

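The wrist view shows the dial centre at (378,170), the broad zero mark at (437,156), the pointer tip at (413,208) and the knob bar centred at (392,293). A clockwise turn brings the mark to the tip. The canister is level on the pan, about 1 mm off centre.

```bash
cat > dial.py <<'E'
from wr import *
import sys
def ang(v): return np.degrees(np.arctan2(v[1],v[0]))
def measure(d,dc=np.array([.580,.0515]),verbose=1):
    h,w=d['range_z'].shape; v,u=np.mgrid[:h,:w]; uv=np.c_[u.ravel(),v.ravel()]
    g=cv2.cvtColor(d['color'],cv2.COLOR_RGB2GRAY).ravel(); hsv=cv2.cvtColor(d['color'],cv2.COLOR_RGB2HSV).reshape(-1,3)
    X=ray(d,uv,.054)[:,:2]
    # dial centre: enclosing circle of the white plate
    m=((hsv[:,2]>150)&(hsv[:,1]<50)&(np.hypot(*(X-dc).T)<.066)).reshape(h,w).astype(np.uint8)
    n,l,s,c=cv2.connectedComponentsWithStats(m); i=1+np.argmax(s[1:,4]); 
    e=cv2.fitEllipse(cv2.convexHull((X[(l==i).ravel()]*1000).astype(np.float32))); dc=np.array(e[0])/1000
    dark=g<85; r=np.hypot(*(X-dc).T)
    dm=(dark&(r<.053)).reshape(h,w).astype(np.uint8)
    n,l,s,c=cv2.connectedComponentsWithStats(dm); B=[]
    for i in range(1,n):
        if s[i,4]<20: continue
        Y=X[(l==i).ravel()]-dc; m0=Y.mean(0); a=np.hypot(*Y.T); far=Y[a>np.percentile(a,90)].mean(0)
        ev,E=np.linalg.eigh(np.cov(Y.T)); B.append((s[i,4],m0,far))
        if verbose: print('blob px',s[i,4],'rmean',round(np.hypot(*m0)*1000,1),'r',np.round([a.min()*1000,a.max()*1000],1),'ang mean',round(ang(m0),1),'ang far',round(ang(far),1),'pca',round(ang(E[:,1]),1),'sd',np.round(np.sqrt(ev)*1000,1))
    print('dial',np.round(dc,4),'axes',np.round(e[1],1)); return dc
if __name__=='__main__':
    d=dict(np.load(sys.argv[1])) if len(sys.argv)>1 else wrist()
    dc=measure(d)
    hsv=cv2.cvtColor(d['color'],cv2.COLOR_RGB2HSV); P=cloud(d)
    k=(P[...,2]>.084)&(P[...,2]<.1)&(hsv[...,2]<90)&(np.hypot(P[...,0]-.566,P[...,1]+.052)<.05)
    if k.sum()>50:
        r=cv2.minAreaRect((P[k][:,:2]*1000).astype(np.float32)); print('knob bar',k.sum(),np.round(r[0]+r[1],1),'ang',round(r[2],1),'z',np.median(P[k][:,2]))
E
python3 dial.py w5.npz
```

```text
blob px 33 rmean 49.3 r [45.7 52.9] ang mean -2.9 ang far -3.4 pca 174.9 sd [2.1 2.2]
blob px 88 rmean 25.6 r [ 6.1 45. ] ang mean -62.9 ang far -62.9 pca 117.4 sd [ 1.1 11.3]
dial [0.5787 0.05  ] axes [114.7 114.9]
knob bar 614 [562.9 -53.4  15.6  62.6] ang 88.1 z 0.09192725024337603
```

The mark is at -3° and the pointer at -62.8°, so the turn is about 60° (1.04 rad) clockwise, within the given range. The bar is centred at (0.563, -0.0535) at -1.9°, which matches the scale geometry. I'll turn the hand to yaw 178.

```bash
python3 -m jog '[[0.4,0,0,0,-0.158],[0.4,0,0,0,-0.158],[0.4,0,0,0,-0.158],[0.4,0,0,0,-0.158],[0.4,0,0,0,-0.158],[0.4,0,0,0,-0.158],[0.4,0,0,0,-0.158],[0.4,0,0,0,-0.158],[0.4,0,0,0,-0.158],[0.4,0,0,0,-0.158],[0.4,0,0,0,-0.158],[0.4,0,0,0,-0.158]]'>/dev/null; python3 -m jog '[[0.4,0,0,0,-0.158],[0.4,0,0,0,-0.158],[0.4,0,0,0,-0.079],[0.4,0,0,0,0],[0.4,0,0,0,0]]'|sed -n '1,3p;5p'; python3 to.py .563 -.0535 .15 178; python3 dial.py
```

```text
time_s: 19.65
tool_pos: [0.5695, -0.0256, 0.2855]
tool_rot: [180.0, -0.0, 178.1]
grip_width: 0.0348
t 19.65 pos [ 0.5695 -0.0256  0.2855] rot [179.99  -0.   178.09] F [-0.7 -0.2 -0.2] w 0.0348 gf 0.0
shift mm [  5.5 -28.1 135.5] shares [ 0.27 -1.41  6.77] turn deg 0.09 share 0.002 q7 81.4
blob px 90 rmean 25.5 r [ 5.9 45.1] ang mean -59.4 ang far -60.4 pca 118.2 sd [ 1.3 11.4]
blob px 25 rmean 49.4 r [46.4 52.6] ang mean -2.1 ang far -1.3 pca -158.6 sd [2.1 2.2]
dial [0.5778 0.049 ] axes [115.  115.6]
knob bar 625 [562.  -54.   15.4  63.3] ang 87.2 z 0.09196473279521172
```

```bash
python3 -m jog '[[0.4,0.17,-0.7,0.5,0],[0.4,0.13,-0.71,0.9,0],[0.4,0,0,0.9,0],[0.4,0,0,0.9,0],[0.4,0,0,0.9,0],[0.4,0,0,0.9,0],[0.4,0,0,0.9,0],[0.4,0,0,0.9,0],[0.4,0,0,0.9,0],[0.4,0,0,0,0],[0.4,0,0,0,0]]'|sed -n '2,4p'; python3 to.py .5625 -.0537 .084 177.7
```

```text
tool_pos: [0.562, -0.0541, 0.131]
tool_rot: [180.0, -0.1, 178.1]
force: [0.9, -0.1, 1.8]
t 20.62 pos [ 0.562  -0.0541  0.131 ] rot [ 1.7997e+02 -1.1000e-01  1.7810e+02] F [ 0.9 -0.1  1.8] w 0.0348 gf 0.0
shift mm [-0.5  0.4 47. ] shares [-0.03  0.02  2.35] turn deg 0.4 share 0.009 q7 80.7
```

```bash
python3 -m jog '[[0.4,0,0,0.5,0],[0.4,0,0,0.5,0],[0.4,0,0,0.5,0],[0.4,0,0,0.5,0],[0.4,0,0,0.35,0],[0.4,0,0,0,0]]'|sed -n '2,4p';  python3 -m jog '[[0,0,0,0,0],[0,0,0,0,0],[0,0,0,0,0],[0,0,0,0,0],[0,0,0,0,0],[0,0,0,0,0]]' 15|sed -n '2,6p'
python3 dial.py
```

```text
tool_pos: [0.5612, -0.0544, 0.0824]
tool_rot: [180.0, -0.2, 178.1]
force: [0.1, 1.0, -0.3]
tool_pos: [0.563, -0.0542, 0.0851]
tool_rot: [-180.0, 0.1, 178.1]
force: [0.2, 0.8, 2.2]
grip_width: 0.016
grasp_force: 15.0
blob px 176 rmean 46.8 r [46.1 53. ] ang mean -147.5 ang far -124.8 pca 110.8 sd [ 2.1 15.3]
blob px 43 rmean 34.4 r [28.8 39.6] ang mean 178.8 ang far 178.8 pca 177.3 sd [0.5 3.3]
blob px 27 rmean 37.8 r [34.6 41. ] ang mean -159.9 ang far -160.4 pca -165.7 sd [0.5 2. ]
blob px 25 rmean 37.7 r [34.5 40.5] ang mean 157.4 ang far 157.8 pca 166.9 sd [0.5 1.9]
blob px 127 rmean 47.7 r [43.8 53. ] ang mean 115.6 ang far 100.1 pca -137.6 sd [ 1.3 11. ]
blob px 20 rmean 40.4 r [37.4 43.2] ang mean -139.7 ang far -140.6 pca -151.8 sd [0.4 1.9]
blob px 26 rmean 39.3 r [36.3 42.4] ang mean 136.8 ang far 137.6 pca 151.0 sd [0.5 1.9]
blob px 20 rmean 43.6 r [40.6 46.7] ang mean -121.4 ang far -122.3 pca 45.0 sd [0.4 2. ]
blob px 24 rmean 42.7 r [39.5 45.7] ang mean 117.9 ang far 118.6 pca 129.5 sd [0.5 2. ]
blob px 24 rmean 47.8 r [44.8 51. ] ang mean -104.7 ang far -105.8 pca 56.7 sd [0.5 2. ]
blob px 67 rmean 51.0 r [46.7 52.9] ang mean 72.7 ang far 73.2 pca 157.9 sd [1.4 3.5]
blob px 3332 rmean 33.0 r [12.1 53. ] ang mean -24.6 ang far -27.7 pca 74.4 sd [ 8.9 23.1]
blob px 76 rmean 15.4 r [12.8 18.8] ang mean 34.8 ang far 37.8 pca 103.1 sd [1.6 2.4]
dial [0.5614 0.0501] axes [ 79.2 109.2]
knob bar 2681 [561.1 -56.6  35.3  63.3] ang 73.0 z 0.09199843672800417
```

```bash
python3 -m jog '[[0,0,0,0,0.08],[0,0,0,0,0.15],[0,0,0,0,0.15],[0,0,0,0,0.15],[0,0,0,0,0.15],[0,0,0,0,0.15],[0,0,0,0,0.15],[0,0,0,0,0.15],[0,0,0,0,0.15],[0,0,0,0,0],[0,0,0,0,0],[0,0,0,0,0]]'|sed -n '2,6p'
python3 - <<'E'
from wr import *
a=wrist()['color']; b=read_camera('scene')['color'][150:260,220:370]; c=read_camera('side')['color'][170:300,180:300]
cv2.imwrite('pics/w6.png',np.hstack([cv2.resize(a,(400,300)),cv2.resize(c,(300,300))])[...,::-1])
E
```

```text
tool_pos: [0.5632, -0.0539, 0.0851]
tool_rot: [179.9, 0.0, 120.7]
force: [1.7, 1.3, 3.1]
grip_width: 0.0159
grasp_force: 15.0
```

View pics/w6.png

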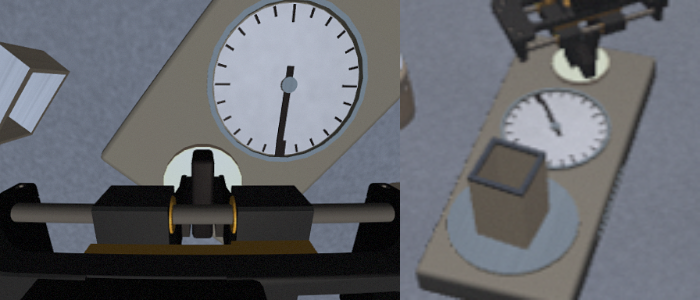

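The dial is now fully in view: pointer tip at (280,153) on the zero mark at about (279,150), with the canister standing on the pan in the side view. I'll fine-measure using the 15° graduations.

```bash
cat > fine.py <<'E'
from dial import *
def fine(d):
    h,w=d['range_z'].shape; v,u=np.mgrid[:h,:w]; X=ray(d,np.c_[u.ravel(),v.ravel()],.054)[:,:2]
    hsv=cv2.cvtColor(d['color'],cv2.COLOR_RGB2HSV); dc=np.array([.5785,.0497])
    for _ in range(2):
        m=((hsv[...,2].ravel()>150)&(hsv[...,1].ravel()<50)&(np.hypot(*(X-dc).T)<.062)).reshape(h,w).astype(np.uint8)
        n,l,s,c=cv2.connectedComponentsWithStats(m); i=1+np.argmax(s[1:,4])
        e=cv2.fitEllipse(cv2.convexHull((X[(l==i).ravel()]*1000).astype(np.float32))); dc=np.array(e[0])/1000
    g=cv2.cvtColor(d['color'],cv2.COLOR_RGB2GRAY)
    # polar unwrap via world->pixel
    T=np.linalg.inv(d['world_from_camera']); D=np.array([float(d['k1']),0,0,0])
    A=np.radians(np.arange(-180,180,.25)); Rr=np.arange(.010,.057,.0005)
    rr,aa=np.meshgrid(Rr,A); W=np.c_[dc[0]+rr.ravel()*np.cos(aa.ravel()),dc[1]+rr.ravel()*np.sin(aa.ravel()),np.full(rr.size,.054)]
    px=cv2.projectPoints(W,cv2.Rodrigues(T[:3,:3])[0],T[:3,3],d['mtx'],D)[0].reshape(*rr.shape,2).astype(np.float32)
    G=255-cv2.remap(g,px[...,0],px[...,1],1).astype(float); G-=np.median(G,axis=0)
    print('dial',np.round(dc,4),np.round(e[1],1))
    band=G[:,(Rr>.048)&(Rr<.053)].mean(1); ph=np.angle((band*np.exp(1j*24*A)).sum()); print('graduation phase mod15:',round((np.degrees(ph)/24)%15,2))
    for lo,hi in((.040,.043),(.045,.047),(.048,.052)):
        b=G[:,(Rr>lo)&(Rr<hi)].mean(1); i=np.flatnonzero(b>60); 
        gr=np.split(i,np.flatnonzero(np.diff(i)>4)+1); print(lo,[(round(float((np.degrees(A[q])*b[q]).sum()/b[q].sum()),1),round(len(q)*.25,1)) for q in gr if len(q)>6])
    q=(hsv[...,2].ravel()<70)&(np.hypot(*(X-dc).T)>.009)&(np.hypot(*(X-dc).T)<.040)
    Y=X[q]-dc; Y=Y[np.abs(((np.degrees(np.arctan2(Y[:,1],Y[:,0]))+63+180)%360)-180)<12]
    L=cv2.fitLine((Y*1000).astype(np.float32),cv2.DIST_HUBER,0,.01,.01).ravel(); L*=np.sign(L[0]); print('pointer line angle',round(ang(L[:2]),2),'n',len(Y),'offset mm',round(float(L[0]*L[3]-L[1]*L[2]),2))
if __name__=='__main__':
    for f in sys.argv[1:]: print(f); fine(dict(np.load(f)) if f!='now' else wrist())
E
python3 fine.py w5.npz now
```

```text
w5.npz
dial [0.5787 0.05  ] [114.7 114.9]
graduation phase mod15: 12.22
0.04 [(-62.5, 6.8)]
0.045 [(-62.5, 4.8), (-3.1, 9.2), (87.1, 2.0)]
0.048 [(-92.7, 1.8), (-2.9, 8.8), (87.4, 2.0), (177.4, 2.0)]
pointer line angle -62.2 n 59 offset mm -0.21
now
dial [0.5778 0.0495] [114.4 114.6]
graduation phase mod15: 0.41
0.04 [(-61.0, 8.0)]
0.045 [(-149.6, 2.0), (-59.5, 10.5), (30.4, 2.5), (120.3, 2.2)]
0.048 [(-149.5, 1.8), (-59.4, 9.5), (30.3, 2.2), (60.3, 1.8), (75.3, 1.8), (105.2, 1.8), (120.3, 2.2)]
pointer line angle -61.28 n 368 offset mm 0.33
```

```bash
python3 -m jog '[[0,0,0,0,0.042],[0,0,0,0,0],[0,0,0,0,0],[0,0,0,0,0]]'|sed -n '3,4p'; python3 fine.py now
```

```text
tool_rot: [179.9, 0.0, 118.7]
force: [2.1, 3.2, 5.5]
now
dial [0.5779 0.0495] [114.3 114.5]
graduation phase mod15: 13.4
0.04 [(-61.0, 8.0)]
0.045 [(-151.6, 2.0), (-61.4, 10.5), (28.3, 2.5), (118.3, 2.2)]
0.048 [(-151.5, 1.8), (-61.3, 9.8), (-31.5, 1.8), (-16.5, 1.8), (-1.5, 1.8), (28.3, 2.0), (73.2, 1.8), (118.3, 2.2)]
pointer line angle -61.69 n 369 offset mm 0.49
```

The mark is at -61.5° and the pointer at -61.4±0.4°. Releasing and rising to check.

```bash
python3 -m jog '[[0.4,0,0,0,0],[0.4,0,0,0,0],[0.4,0,0,0,0],[0.4,0,0,-0.2,0],[0.4,0,0,-0.5,0],[0.4,0,0,-0.8,0],[0.4,0,0,-0.8,0],[0.4,0,0,-0.8,0],[0.4,0,0,-0.8,0],[0.4,0,0,-0.8,0],[0.4,0,0,0,0],[0.4,0,0,0,0]]'|sed -n '1,4p'; python3 fine.py now
python3 - <<'E'
from h import *
from cell import read_camera,env
for n in('scene','side'):
    e=read_camera(n);P=cloud(e);k=(np.hypot(P[...,0]-.602,P[...,1]-.205)<.055)&(P[...,2]>.17)&(P[...,2]<.195);p=P[k];r=cv2.minAreaRect((p[:,:2]*1000).astype(np.float32));print(n,np.round(r[0]+r[1],1),np.round(np.percentile(p[:,2],[50,90]),4))
E
```

```text
time_s: 24.25
tool_pos: [0.5631, -0.0546, 0.1798]
tool_rot: [179.9, 0.1, 118.6]
force: [-0.8, 0.7, 0.0]
now
dial [0.5777 0.0494] [114.6 114.9]
graduation phase mod15: 13.39
0.04 [(-61.3, 7.5)]
0.045 [(-151.6, 2.0), (-61.4, 9.8), (28.3, 2.5), (118.3, 2.2)]
0.048 [(-151.6, 2.0), (-61.4, 9.5), (28.2, 2.2), (118.3, 2.2)]
pointer line angle -61.61 n 142 offset mm 0.44
scene [603.9 207.2  59.2  64.6] [0.1816 0.1866]
side [599.6 205.3  62.8  60.3] [0.1812 0.1845]
```

The zero mark (-61.5°) and the pointer (-61.6°) agree within measurement. The canister is level on the pan centre and the arm is clear, so I'm handing in.

```bash
python3 -c "
from cell import env; print(env.sign_off())"
```

```text
the job is handed in; nothing more can be done
None
```

The canister stands upright and released near the middle of the pan (within about 2–3 mm by the cameras), the zero mark sits under the pointer's tip to within about 0.5°, and the job was handed in at about 24 s with the arm clear.

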